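Move four relays to the new carrier in the same order

ROBOT

A 6-joint arm with a two-finger parallel gripper is mounted at the origin on the work surface. World frame = base frame: x ahead of the robot, y to its left, z up, the work surface at z = 0. Lengths are in m, angles in rad, forces in N, time in s.
With the tool pointing down it reaches from about 0.375 to 0.975 m from the base axis. Payload 3.8 kg.
Tool frame: the origin (TCP) lies midway between the tips of the shut fingers; the grasp point (between the pads) lies grasp_offset behind it (grasp_offset is the distance from the TCP to the grasp point, in m); z points along the fingers, y is the direction in which the jaws open and shut (so a half turn about z gives the same grasp; the last joint's range is limited). The gripper opens to 88 mm and grips with 3 to 60 N. Pads are 18 mm wide; open, the fingers measure 123 mm over their backs; the gripper's body (75 mm by 187 mm) begins 45 mm behind the grasp point.
Start: joints at [-0.037, 0.264, 1.604, -0, 1.274, -0.037], TCP at [0.675, -0, 0.239] pointing down, gripper open.
Joint ranges: [-2.63, 2.63], [-0.94, 2.18], [0.31, 2.57], [-1.31, 4.45], [0, 2.66], [-2.55, 2.55]. Speed limits (rad/s): [2.57, 2.57, 3.14, 3.14, 3.14, 3.14].

INTERFACE

Orientations are given as a rotation vector (axis times angle).
In Python, from rig import * gives the robot as it stands.
- The arm moves only by the tool apply_moves, never from a script. Its argument "increments" is a list of rows, each a list of 7 numbers: the shift along the tool's x, y, z in m, then the turn, a rotation vector about the tool's x, y, z in degrees, then the opening, from 0 (shut) to 1 (fully open). A call has 1 to 10 rows; each row shifts and turns the commanded pose from where the row before left it, along the tool's axes as they then stand; what a row does not reach is not made up. A row lasts 1/10 s, in which the tool goes at most 50 mm and 8.59 degrees, less where a joint would pass 70% of its speed; a pose out of reach is approached as far as the arm can. A call is refused whole if a number of a shift passes 0.05 or a number of a turn 8.59, either way. A call with a gripper value outside its range is refused whole. The fingers move at their own pace and stop on an object; "newtons" is the grip in N (left out, the last holds). Time passes only in rows, so rows that do not move let the fingers close. It gives the time, the measured TCP pose, the force and the opening at its end, in the units of the state.
- sense(): the state, without advancing time (a new reading comes with each control period).
- capture(name): name is "scene" or "side" or "wrist"; returns the picture (400x640x3 uint8, red, green, blue); there is no depth.
- camera_info(name): a dict with "mtx" (3x3 intrinsics, pixels), "R" (3x3) and "t" (3): a world point X has camera coordinates R X + t. Camera axes: x right, y down, z forward; pixel columns grow to the right and rows downward; lengths in m; the calibration is good to about 2 mm. A picture is of the moment at which its call begins: read the wrist's pose just before it. camera_info takes no time and is no camera call; for the wrist camera it gives the pose at the moment of the call.
- job_done(): hands the job in, once; it reports no verdict.
Trained networks look in the newest picture that a camera, given by its name, has taken for a name from the list of things; names that differ only in an ending like _2 or _b are one class to them, and where a whole thing is asked for, a point or a joint stands for the part that bears it (a point fixed in the world has none). Each returns a list of dicts, best first, with "p" (0 to 1); they miss things now and then, are a little off and sometimes report something else, mostly with a low value. They report only what shows in the picture. A call takes as long as a camera call. They do not tell look-alikes from the thing itself.
- silhouettes(camera, target): "mask" (400x640 bool, what is visible of it) and "extent" ([left, top, width, height] in pixels, round what is visible of it).
- spot_point(camera, target): "uv" ([column, row] in pixels: a listed point, or the origin of a listed thing).
The state is a dict: "clock": time; "q": joint angles; "qd": joint speeds; "tau": joint torques, N m; "position": TCP position; "tcp_rot": TCP orientation; "contact_force": force on the tool from outside, world axes, zero at the start; "ft_torque": the same for the moment, N m; "grip_width": opening from 0.0 (shut) to 1.0 (fully open).
Only numpy, scipy, OpenCV 4.12 (cv2) and the standard library are available. Lean on these libraries where they do the work, as an engineer would, in place of code of your own. Each camera call takes 0.05 s, during which the arm holds its last target. There are 200 camera calls.

TASK

Move the four relays from the old grey relay carrier into the empty aluminium one, one per pocket and in the same order counted from the connector end: the relay nearest the plug connector on the old carrier goes into the pocket nearest the plug connector on the new one, and so on along the row. Every relay must end standing upright on its blades, flat on the floor of its pocket.

Things in the scene. Friction and masses are not known exactly. Their poses are not given: they have to be found in the camera images.
- old_carrier: Grey plastic relay carrier, 60 (x) by 250 mm (y), fixed, full at the start. Origin: centre of underside, z up. Four pockets in a row at x=0, y=-92, -42, 8, 58 mm, each 40 x 40 mm inside; pad tops in them 10 mm, ribs and lips around them 15 mm above the bench. Black plug connector shell, 44 x 26 mm, 35 mm high, at y=107 mm: the connector end. Lies left or right, turned any way.
- new_carrier: Pale bare aluminium relay carrier, empty at the start, fixed. Same form, sizes, origin, axes, pocket places (x=0, y=-92, -42, 8, 58 mm) and pocket floor height (beige pads, tops 10 mm above the bench) as old_carrier; ribs and lips 15 mm high; its connector shell likewise at y=107 mm. Lies on the other side of the bench, turned any way independently of the old one.
- relay_cube: Dark square relay, housing 28 x 28 mm with a grey skirt 30 mm square at its foot, top 42 mm above its origin. Stands on brass blades 10 mm tall (20 x 20 mm over all), which fit loosely in a pocket. Origin: centre of the underside at the blade tips, z up. 35 to 70 g. Starts in the old carrier, x across the row within 0.15 rad.
- relay_slim: Dark slim relay, housing 26 (x) by only 15 mm (y), top 44 mm above its origin. Stands on brass blades 10 mm tall (20 x 11 mm over all), which fit loosely in a pocket. Origin: centre of the underside at the blade tips, z up. 35 to 70 g. Starts in the old carrier, x across the row within 0.15 rad.
- relay_can: Round flasher relay in a bright aluminium can, 34 mm in diameter, top 52 mm above its origin. Stands on brass blades 10 mm tall (20 x 20 mm over all), which fit loosely in a pocket. Origin: centre of the underside at the blade tips, z up. 35 to 70 g. Starts in the old carrier.
- relay_wide: Dark oblong relay, housing 28 (x) by 38 mm (y), a thin grey line across its top, top 42 mm above its origin. Stands on brass blades 10 mm tall (20 x 24 mm over all), which fit loosely in a pocket. Origin: centre of the underside at the blade tips, z up. 35 to 70 g. Starts in the old carrier, x across the row within 0.15 rad.
- pad_cube: Beige rubber pad, 38 x 38 x 2 mm, fixed in the old carrier's pocket in which relay_cube stands at the start; it stays there and so marks that relay's original pocket. Origin: centre of its underside, 8 mm above the bench; turned like the old carrier. All four pads look alike.
- pad_slim: Beige rubber pad, 38 x 38 x 2 mm, fixed in the old carrier's pocket in which relay_slim stands at the start; it stays there and so marks that relay's original pocket. Origin: centre of its underside, 8 mm above the bench; turned like the old carrier. All four pads look alike.
- pad_can: Beige rubber pad, 38 x 38 x 2 mm, fixed in the old carrier's pocket in which relay_can stands at the start; it stays there and so marks that relay's original pocket. Origin: centre of its underside, 8 mm above the bench; turned like the old carrier. All four pads look alike.
- pad_wide: Beige rubber pad, 38 x 38 x 2 mm, fixed in the old carrier's pocket in which relay_wide stands at the start; it stays there and so marks that relay's original pocket. Origin: centre of its underside, 8 mm above the bench; turned like the old carrier. All four pads look alike.
There are look-alikes about, which are no part of the job. Of the things shaped like the relay_can, the aluminium one is meant.

How it is judged:
At the end, for the whole second after the job is handed in: Each relay stands in the new carrier in the pocket matching its old one, counted from the connector end: within 15 mm of the pocket centre along and across the row, blade tips on the pad (under 13.5 mm above the carrier underside), upright within 0.1 rad, at rest (x of relay_cube in the frame of new_carrier between -0.015 and 0.015 m and z of relay_cube in the frame of new_carrier between 0.006 and 0.0135 m and angle between each of relay_cube, relay_slim, relay_can, relay_wide's own z axis and vertical below 0.1 rad and linear speed of each of relay_cube, relay_slim, relay_can, relay_wide below 0.02 m/s and angular speed of each of relay_cube, relay_slim, relay_can, relay_wide below 0.2 rad/s and ((y of pad_cube in the frame of old_carrier between -0.112 and -0.072 m and y of relay_cube in the frame of new_carrier between -0.107 and -0.077 m) or (y of pad_cube in the frame of old_carrier between -0.062 and -0.022 m and y of relay_cube in the frame of new_carrier between -0.057 and -0.027 m) or (y of pad_cube in the frame of old_carrier between -0.012 and 0.028 m and y of relay_cube in the frame of new_carrier between -0.007 and 0.023 m) or (y of pad_cube in the frame of old_carrier between 0.038 and 0.078 m and y of relay_cube in the frame of new_carrier between 0.043 and 0.073 m)) and x of relay_slim in the frame of new_carrier between -0.015 and 0.015 m and z of relay_slim in the frame of new_carrier between 0.006 and 0.0135 m and ((y of pad_slim in the frame of old_carrier between -0.112 and -0.072 m and y of relay_slim in the frame of new_carrier between -0.107 and -0.077 m) or (y of pad_slim in the frame of old_carrier between -0.062 and -0.022 m and y of relay_slim in the frame of new_carrier between -0.057 and -0.027 m) or (y of pad_slim in the frame of old_carrier between -0.012 and 0.028 m and y of relay_slim in the frame of new_carrier between -0.007 and 0.023 m) or (y of pad_slim in the frame of old_carrier between 0.038 and 0.078 m and y of relay_slim in the frame of new_carrier between 0.043 and 0.073 m)) and x of relay_can in the frame of new_carrier between -0.015 and 0.015 m and z of relay_can in the frame of new_carrier between 0.006 and 0.0135 m and ((y of pad_can in the frame of old_carrier between -0.112 and -0.072 m and y of relay_can in the frame of new_carrier between -0.107 and -0.077 m) or (y of pad_can in the frame of old_carrier between -0.062 and -0.022 m and y of relay_can in the frame of new_carrier between -0.057 and -0.027 m) or (y of pad_can in the frame of old_carrier between -0.012 and 0.028 m and y of relay_can in the frame of new_carrier between -0.007 and 0.023 m) or (y of pad_can in the frame of old_carrier between 0.038 and 0.078 m and y of relay_can in the frame of new_carrier between 0.043 and 0.073 m)) and x of relay_wide in the frame of new_carrier between -0.015 and 0.015 m and z of relay_wide in the frame of new_carrier between 0.006 and 0.0135 m and ((y of pad_wide in the frame of old_carrier between -0.112 and -0.072 m and y of relay_wide in the frame of new_carrier between -0.107 and -0.077 m) or (y of pad_wide in the frame of old_carrier between -0.062 and -0.022 m and y of relay_wide in the frame of new_carrier between -0.057 and -0.027 m) or (y of pad_wide in the frame of old_carrier between -0.012 and 0.028 m and y of relay_wide in the frame of new_carrier between -0.007 and 0.023 m) or (y of pad_wide in the frame of old_carrier between 0.038 and 0.078 m and y of relay_wide in the frame of new_carrier between 0.043 and 0.073 m))); the robot touches nothing.
It also fails if it takes over 109 s, if anything falls off the work surface, if the arm or the gripper's body presses on something with over 40 N, if the wrist force passes 120 N, or if a joint passes its speed limit or range.

## Working session

There is one attempt and no reset: what is moved stays moved. The work goes in short steps, Python scripts to look and compute and a tool call to move; the robot and the scene stay as the last step left them, time stands still between calls to the robot, and variables do not carry over. Pictures are saved under pics/ and viewed, about 12 in all and at most 16, crops included, and the job is handed in when it is done.

Besides the shell and the picture viewer there is one more tool, called after ">>>" by a JSON object that holds its "method" and its "body", one argument or row to a line. apply_moves: Moves the arm, as the interface text tells. Its arguments: {"type":"object","properties":{"increments":{"type":"array"},"newtons":{"type":"number"}},"required":["increments"]}

```bash
ls; mkdir -p pics
python3 - <<'E'
from rig import *
import cv2
s=sense();print(s)
for c in("scene","side"):
    im=capture(c);cv2.imwrite(f"pics/{c}0.png",cv2.cvtColor(im,cv2.COLOR_RGB2BGR))
    i=camera_info(c);print(c,i)
    for n in("old_carrier","new_carrier","relay_cube","relay_slim","relay_can","relay_wide"):
        print(n,[(round(d["p"],2),[round(float(x)) for x in d["uv"]]) for d in spot_point(c,n)])
E
```

```text
pics
{'clock': 0.0, 'q': array([-3.69166292e-02,  2.64724387e-01,  1.60535521e+00, -2.96130965e-06,
        1.27371142e+00, -3.68809198e-02]), 'qd': array([0.00173264, 0.00149739, 0.00125618, 0.00035713, 0.00047707,
       0.00162176]), 'tau': array([-9.59501231e-04, -5.02113855e+01, -3.56871557e+01,  7.25938403e-02,
        2.92220683e-02, -1.93505334e-04]), 'position': array([6.74291714e-01, 1.21212885e-05, 2.37417545e-01]), 'tcp_rot': array([-2.2203419 , -2.22026455,  0.00235208]), 'contact_force': array([-0.21824032,  0.44379665, -0.76867723]), 'ft_torque': array([ 0.02872814, -0.06437976, -0.02177293]), 'grip_width': 1.001590429408806}
scene {'mtx': array([[390.21582954,   0.        , 323.9936979 ],
       [  0.        , 390.21582954, 200.21136644],
       [  0.        ,   0.        ,   1.        ]]), 'R': array([[ 0.84134646,  0.54048395, -0.00363843],
       [ 0.44843104, -0.70177831, -0.55354928],
       [-0.30173788,  0.46409514, -0.83280847]]), 't': array([-0.4194025 , -0.20248341,  1.07124225])}
old_carrier [(0.74, [268, 294])]
new_carrier [(0.6, [364, 144])]
relay_cube [(0.52, [226, 280])]
relay_slim [(0.49, [295, 300])]
relay_can [(0.97, [202, 317]), (0.87, [307, 256]), (0.83, [226, 340]), (0.75, [247, 288])]
relay_wide [(0.73, [273, 295])]
side {'mtx': array([[494.88978953,   0.        , 312.6446621 ],
       [  0.        , 494.88978953, 195.94093124],
       [  0.        ,   0.        ,   1.        ]]), 'R': array([[ 0.98279691, -0.18468619,  0.00111853],
       [-0.13941584, -0.74583832, -0.65137426],
       [ 0.12113407,  0.64001267, -0.75875577]]), 't': array([-0.52798376,  0.10098913,  1.21373443])}
old_carrier [(0.81, [324, 286]), (0.31, [285, 299])]
new_carrier [(0.59, [283, 148])]
relay_cube [(0.64, [289, 303])]
relay_slim [(0.61, [347, 274])]
relay_can [(0.84, [301, 290]), (0.78, [294, 340]), (0.72, [323, 245]), (0.54, [328, 333])]
relay_wide [(0.77, [329, 282])]
```

View pics/scene0.png

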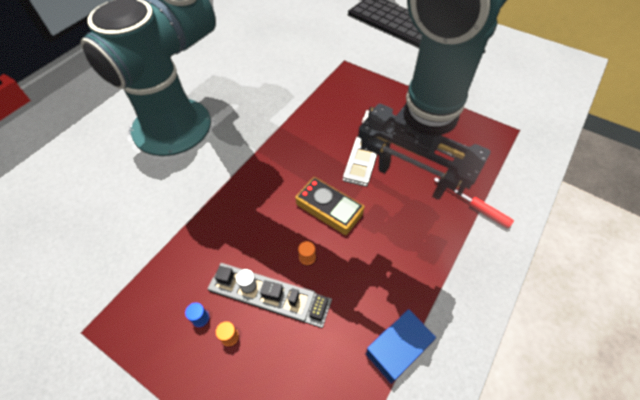

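View pics/side0.png

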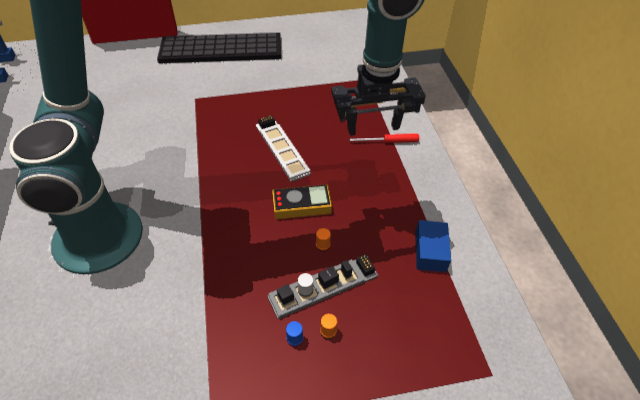

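```bash
cat > h.py <<'E'
from rig import *
import cv2, numpy as np
from scipy.spatial.transform import Rotation as Ro
def bp(ci,uv,z):
    K,R,t=ci["mtx"],ci["R"],ci["t"]
    d=R.T@np.linalg.inv(K)@np.array([uv[0],uv[1],1.]); c=-R.T@t
    return c+d*(z-c[2])/d[2]
def proj(ci,X):
    p=ci["mtx"]@(ci["R"]@np.asarray(X,float)+ci["t"]); return p[:2]/p[2]
E
python3 - <<'E'
from h import *
np.set_printoptions(precision=4,suppress=True)
pts={"scene":{"old":[268,294],"oldconn":[319,306],"cube":[226,280],"slim":[295,300],"can":[247,288],"wide":[273,295],"new":[364,144]},
"side":{"old":[324,286],"oldconn":[367,265],"cube":[289,303],"slim":[347,274],"can":[301,290],"wide":[329,282],"new":[283,148],"newconn":[266,121],"oldconn":[367,264]}}
for c,d in pts.items():
    ci=camera_info(c)
    for n,uv in d.items(): print(c,n,bp(ci,uv,0.035 if "conn" in n else 0 if n in("old","new") else 0.01)[:2])
for c in("side",):
  for n in("old_carrier","new_carrier"):
    m=silhouettes(c,n)[0]["mask"].astype(np.uint8)
    p=np.argwhere(m)[:,::-1]; w=np.array([bp(camera_info(c),x,0.012)[:2] for x in p],np.float32)
    print(n,cv2.minAreaRect(w))
ci=camera_info("wrist");print(ci, -ci["R"].T@ci["t"])
E
```

```text
scene old [ 0.5131 -0.2369]
scene oldconn [ 0.6225 -0.2106]
scene cube [ 0.4243 -0.2622]
scene slim [ 0.57   -0.2197]
scene can [ 0.4722 -0.2522]
scene wide [ 0.5262 -0.2353]
scene new [0.4775 0.2287]
side old [ 0.5191 -0.2362]
side oldconn [ 0.6216 -0.2184]
side cube [ 0.4338 -0.2695]
side slim [ 0.5758 -0.2209]
side can [ 0.4651 -0.2425]
side wide [ 0.5309 -0.2339]
side new [0.4935 0.2275]
side newconn [0.4575 0.3122]
old_carrier ((0.5168931484222412, -0.23882946372032166), (0.25358450412750244, 0.06768226623535156), 14.667917251586914)
new_carrier ((0.48674476146698, 0.22757059335708618), (0.06738726794719696, 0.2737429738044739), 16.218597412109375)
{'mtx': array([[315.1805,   0.    , 321.1771],
       [  0.    , 315.1805, 201.0933],
       [  0.    ,   0.    ,   1.    ]]), 'R': array([[ 1.    , -0.0004,  0.0007],
       [-0.0006, -0.9562,  0.2927],
       [ 0.0005, -0.2927, -0.9562]]), 't': array([-0.6762, -0.0414,  0.3899])} [0.676  0.0742 0.3855]
```

>>> {"method": "apply_moves", "body": {
  "increments": [
    [-0.04,-0.032,0,0,0,0,1],
    [-0.04,-0.032,0,0,0,0,1],
    [-0.04,-0.032,0,0,0,0,1],
    [-0.04,-0.032,0,0,0,0,1],
    [-0.04,-0.032,0,0,0,0,1],
    [-0.02,0,0,0,0,8.4,1],
    [0,0,0,0,0,8.4,1],
    [0,0,0,0,0,8.4,1],
    [0,0,0,0,0,8.4,1],
    [0,0,0,0,0,8.4,1]
  ]
}}

```text
clock: 1.8
position: [0.5187, -0.2154, 0.2389]
tcp_rot: [2.874, 1.268, 0.0]
contact_force: [0.1, -0.1, -0.7]
grip_width: 0.997
```

>>> {"method": "apply_moves", "body": {
  "increments": [
    [0,0,0,0,0,8.4,1],
    [0,0,0,0,0,8.4,1],
    [0,0,0,0,0,8.4,1],
    [0,0,0,0,0,8.0,1],
    [0,0,0,0,0,0,1]
  ]
}}

```text
clock: 2.3
position: [0.5188, -0.2152, 0.2388]
tcp_rot: [3.115, 0.404, 0.0]
contact_force: [0.3, 0.7, -0.5]
grip_width: 1.001
```

Run:
```python
from h import *
np.set_printoptions(precision=4,suppress=True)
ci=camera_info("wrist");im=capture("wrist");cv2.imwrite("pics/w1.png",cv2.cvtColor(im,cv2.COLOR_RGB2BGR))
s=sense();print(s["position"],s["tcp_rot"],s["q"])
for n in("old_carrier","relay_cube","relay_slim","relay_can","relay_wide"):
    z=0 if "car" in n else .01
    print(n,[(round(d["p"],2),[round(float(x)) for x in d["uv"]],bp(ci,d["uv"],z)[:2]) for d in spot_point("wrist",n)])
```

```text
[ 0.5188 -0.2152  0.2388] [3.1147 0.4092 0.0002] [-0.4376  0.0501  1.8493 -0.      1.242   0.8719]
old_carrier []
relay_cube [(0.61, [342, 245], array([ 0.4309, -0.2688]))]
relay_slim [(0.7, [344, 127], array([ 0.5762, -0.2297]))]
relay_can [(0.81, [342, 211], array([ 0.4767, -0.255 ])), (0.75, [254, 133], array([ 0.5427, -0.1301])), (0.72, [420, 207], array([ 0.5067, -0.3481])), (0.68, [402, 256], array([ 0.4358, -0.3485])), (0.16, [341, 168], array([ 0.5288, -0.2397]))]
relay_wide [(0.82, [341, 170], array([ 0.5257, -0.24  ]))]
```

View pics/w1.png

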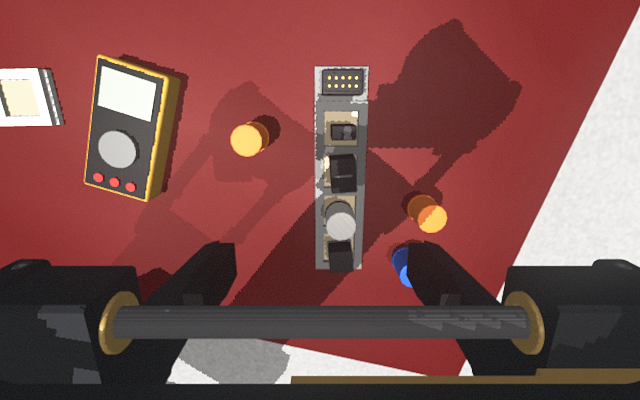

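Run:
```python
from h import *
np.set_printoptions(precision=4,suppress=True)
try: print("go",grasp_offset)
except Exception as e: print(e)
ci=camera_info("wrist")
L=[bp(ci,p,.015)[:2] for p in[(316,102),(318.5,268)]];Rr=[bp(ci,p,.015)[:2] for p in[(368,102),(362,268)]];T=[bp(ci,p,.015)[:2] for p in[(316,67),(369,67)]]
for a in(L,Rr):
    d=a[0]-a[1];print(np.degrees(np.arctan2(d[1],d[0])))
print(L,Rr,T)
th=np.radians(14.9);y=np.array([np.cos(th),np.sin(th)]);x=np.array([y[1],-y[0]])
mid=sum(L+Rr)/4;top=sum(T)/2
c=mid+y*((top-mid)@y-.125);print("centre",c,"conn by top",bp(ci,(342,80),.035)[:2]-y*.107)
for n,o in zip("slim wide can cube".split(),(.058,.008,-.042,-.092)): print(n,c+y*o)
for n,uv,z in(("slim",(345,131),.054),("wide",(343,173),.052),("can",(342,222),.062),("cube",(341,257),.052)): p=bp(ci,uv,z)[:2];print(n,p,(p-c)@x,(p-c)@y)
```

```text
go 0.0187
15.485483846295093
15.17128544410221
[array([ 0.5944, -0.1909]), array([ 0.3939, -0.2465])] [array([ 0.6094, -0.2473]), array([ 0.4085, -0.3017])] [array([ 0.6296, -0.1818]), array([ 0.6444, -0.2375])]
centre [ 0.5164 -0.2426] conn by top [ 0.519  -0.2394]
slim [ 0.5725 -0.2277]
wide [ 0.5241 -0.2406]
can [ 0.4758 -0.2534]
cube [ 0.4275 -0.2663]
slim [ 0.5744 -0.2276] 0.0003738343053995161 0.059879590321117636
wide [ 0.5312 -0.238 ] -0.0006881227201047729 0.015442659813841844
can [ 0.4802 -0.2508] -0.0014253626385159783 -0.037074848013593696
cube [ 0.4344 -0.2633] -0.0010818042044603217 -0.08455392648719856
```

>>> {"method": "apply_moves", "body": {
  "increments": [
    [0.026,0.014,0,0,0,0.3,0.6],
    [0.026,0.014,0.02,0,0,0,0.6],
    [0,0,0.05,0,0,0,0.6],
    [0,0,0.05,0,0,0,0.6],
    [0,0,0.04,0,0,0,0.6],
    [0,0,0.03,0,0,0,0.6],
    [0,0,0.015,0,0,0,0.6],
    [0,0,0.008,0,0,0,0.6],
    [0,0,0,0,0,0,0.6]
  ],
  "newtons": 15
}}

```text
clock: 3.5
position: [0.5763, -0.2292, 0.0255]
tcp_rot: [-3.116, -0.397, 0.001]
contact_force: [-0.0, 0.1, 0.3]
grip_width: 0.601
```

Run:
```python
from h import *
im=capture("wrist");cv2.imwrite("pics/w2.png",cv2.cvtColor(im,cv2.COLOR_RGB2BGR)[:,100:540]);print(sense()["position"],sense()["grip_width"])
```

```text
[ 0.57712411 -0.22955788  0.02673602] 0.6047412119145944
```

View pics/w2.png

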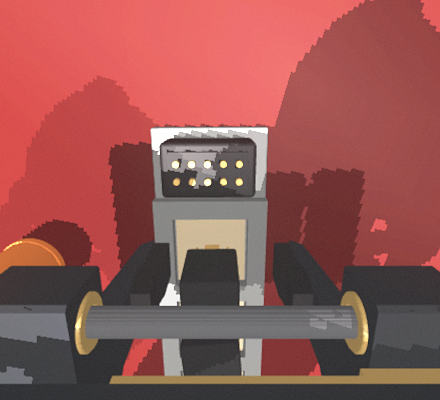

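>>> {"method": "apply_moves", "body": {
  "increments": [
    [0,0,0,0,0,0,0],
    [0,0,0,0,0,0,0],
    [0,0,0,0,0,0,0],
    [0,0,0,0,0,0,0],
    [0,0,-0.01,0,0,0,0],
    [0,0,-0.03,0,0,0,0],
    [0,0,-0.05,0,0,0,0],
    [0,0,-0.05,0,0,0,0],
    [0,0,-0.05,0,0,0,0],
    [0,0,0,0,0,0,0]
  ]
}}

```text
clock: 4.55
position: [0.5811, -0.2314, 0.2264]
tcp_rot: [3.108, 0.395, 0.023]
contact_force: [1.2, -0.9, 0.7]
grip_width: 0.293
```

>>> {"method": "apply_moves", "body": {
  "increments": [
    [0.0044,-0.045,0,0,0,0,0],
    [0.0044,-0.045,0,0,0,0,0],
    [0.0044,-0.045,0,0,0,0,0],
    [0.0044,-0.045,0,0,0,0,0],
    [0.0044,-0.045,0,0,0,0,0],
    [0.0044,-0.045,0,0,0,0,0],
    [0.0044,-0.045,0,0,0,0,0],
    [0.0044,-0.045,0,0,0,0,0],
    [0.0044,-0.045,0,0,0,0,0],
    [0.0044,-0.045,0,0,0,0,0]
  ]
}}

```text
clock: 5.55
position: [0.5051, 0.219, 0.2155]
tcp_rot: [3.116, 0.396, -0.0]
contact_force: [1.3, -0.9, 0.0]
grip_width: 0.292
```

>>> {"method": "apply_moves", "body": {
  "increments": [
    [0,0,0,0,0,-8.4,0],
    [0,0,0,0,0,-8.4,0],
    [0,0,0,0,0,-8.4,0],
    [0,0,0,0,0,-8.4,0],
    [0,0,0,0,0,-8.4,0],
    [0,0,0,0,0,-8.4,0],
    [0,0,0,0,0,-8.4,0],
    [0,0,0,0,0,-8.4,0],
    [0,0,0,0,0,-8.4,0],
    [0,0,0,0,0,-8.4,0]
  ]
}}

```text
clock: 6.55
position: [0.5056, 0.2173, 0.2153]
tcp_rot: [-2.043, -2.386, 0.001]
contact_force: [0.6, 0.7, -1.0]
grip_width: 0.292
```

>>> {"method": "apply_moves", "body": {
  "increments": [
    [0,0,0,0,0,-8,0],
    [0,0,0,0,0,0,0],
    [0,0,0,0,0,0,0]
  ]
}}

```text
clock: 6.85
position: [0.5059, 0.2174, 0.2154]
tcp_rot: [-1.884, -2.514, 0.001]
contact_force: [0.5, 0.2, -1.0]
grip_width: 0.285
```

Run:
```python
from h import *
np.set_printoptions(precision=4,suppress=True)
ci=camera_info("wrist");im=capture("wrist");cv2.imwrite("pics/w3.png",cv2.cvtColor(im,cv2.COLOR_RGB2BGR))
s=sense();print(s["position"],s["tcp_rot"],s["q"],s["grip_width"]);M=Ro.from_rotvec(s["tcp_rot"]).as_matrix();print(np.degrees(np.arctan2(M[1,0],M[0,0])))
print(ci)
for d in spot_point("wrist","new_carrier"): print(d["p"],d["uv"],bp(ci,d["uv"],0))
```

```text
[0.5059 0.2174 0.2155] [-1.8832 -2.5144  0.0006] [ 0.3607  0.0457  1.8978 -0.0001  1.1985  0.0755] 0.2940164041438593
106.33725198026295
{'mtx': array([[315.1805,   0.    , 321.1771],
       [  0.    , 315.1805, 201.0933],
       [  0.    ,   0.    ,   1.    ]]), 'R': array([[ 0.9599,  0.2804,  0.    ],
       [ 0.2681, -0.9178,  0.2929],
       [ 0.0822, -0.2812, -0.9561]]), 't': array([-0.5471,  0.0286,  0.3875])}
0.88 [306.4, 162.7] [0.4873 0.2219 0.    ]
```

View pics/w3.png

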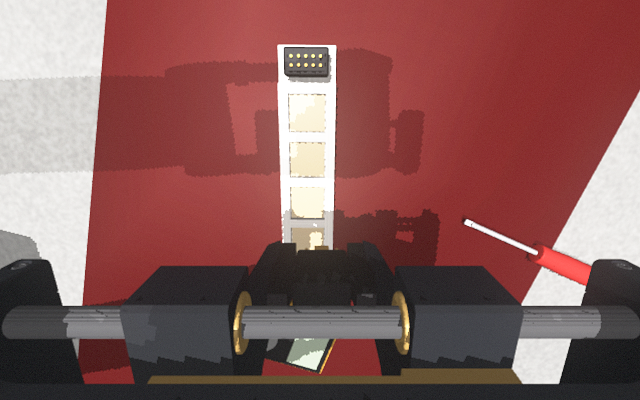

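Run:
```python
from h import *
np.set_printoptions(precision=4,suppress=True)
ci=camera_info("wrist")
L=[bp(ci,p,.015)[:2] for p in[(278,45),(281.5,240)]];Rr=[bp(ci,p,.015)[:2] for p in[(336.5,45),(332,225)]]
for a in(L,Rr):
    d=a[0]-a[1];print(np.degrees(np.arctan2(d[1],d[0])))
P=[bp(ci,p,.010)[:2] for p in[(307.5,113),(307,160),(306.5,202)]];print(P)
th=np.radians(107);y=np.array([np.cos(th),np.sin(th)]);x=np.array([y[1],-y[0]])
print([p-y*o for p,o in zip(P,(.058,.008,-.042))],bp(ci,(307,61),.035)[:2]-y*.107, np.mean(L+Rr,0)@x)
```

```text
105.17698114892063
105.58163776903787
[array([0.4741, 0.2761]), array([0.4873, 0.227 ]), array([0.5   , 0.1792])]
[array([0.4911, 0.2207]), array([0.4896, 0.2193]), array([0.4877, 0.2194])] [0.4929 0.2207] 0.5327989154797748
```

>>> {"method": "apply_moves", "body": {
  "increments": [
    [0.0325,-0.007,0,0,0,1.1,0],
    [0.0325,-0.007,0,0,0,0,0],
    [0,0,0.05,0,0,0,0],
    [0,0,0.05,0,0,0,0],
    [0,0,0.04,0,0,0,0],
    [0,0,0.03,0,0,0,0],
    [0,0,0.008,0,0,0,0],
    [0,0,0,0,0,0,0],
    [0,0,0,0,0,0,0]
  ]
}}

```text
clock: 7.85
position: [0.4762, 0.2769, 0.0393]
tcp_rot: [1.904, 2.498, 0.004]
contact_force: [1.3, -0.1, -0.3]
grip_width: 0.291
```

Run:
```python
from h import *
im=capture("wrist");cv2.imwrite("pics/w4.png",cv2.cvtColor(im,cv2.COLOR_RGB2BGR)[:,100:540]);print(sense()["position"],sense()["grip_width"])
```

```text
[0.47667018 0.27711865 0.0399324 ] 0.29497933749523153
```

View pics/w4.png

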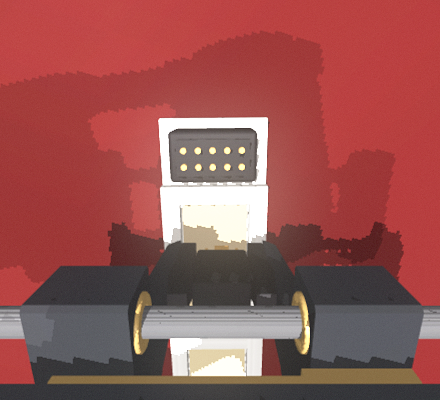

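>>> {"method": "apply_moves", "body": {
  "increments": [
    [0,-0.004,0,0,0,0,0],
    [0,0,0.008,0,0,0,0],
    [0,0,0.003,0,0,0,0],
    [0,0,0,0,0,0,0],
    [0,0,0,0,0,0,0]
  ]
}}

```text
clock: 8.4
position: [0.471, 0.2751, 0.0267]
tcp_rot: [-1.904, -2.499, -0.0]
contact_force: [0.0, -0.0, -0.0]
grip_width: 0.292
```

>>> {"method": "apply_moves", "body": {
  "increments": [
    [0,0,0,0,0,0,0.5],
    [0,0,0,0,0,0,0.6],
    [0,0,0,0,0,0,0.6],
    [0,0,-0.01,0,0,0,0.6],
    [0,0,-0.03,0,0,0,0.6],
    [0,0,-0.05,0,0,0,0.6],
    [0,0,-0.05,0,0,0,0.6],
    [-0.03,0,-0.04,0,0,0,0.6],
    [-0.03,0,0,0,0,0,0.6],
    [0,0,0,0,0,0,0.6]
  ]
}}

```text
clock: 9.4
position: [0.4888, 0.2155, 0.2099]
tcp_rot: [1.905, 2.494, 0.006]
contact_force: [-0.6, 0.1, -0.0]
grip_width: 0.6
```

Run:
```python
from h import *
ci=camera_info("wrist");im=capture("wrist");cv2.imwrite("pics/w5.png",cv2.cvtColor(im,cv2.COLOR_RGB2BGR)[:300,150:500]);print(sense()["position"],sense()["grip_width"])
for n,z in(("relay_slim",.01),("new_carrier",0)):
  for d in spot_point("wrist",n): print(n,d["p"],d["uv"],bp(ci,d["uv"],z))
```

```text
[0.4875334  0.21641703 0.20833381] 0.6020156866048639
relay_slim 0.81 [319.8, 117.8] [0.47321636 0.27384476 0.01      ]
new_carrier 0.96 [320.9, 169.6] [0.48961016 0.21824933 0.        ]
```

View pics/w5.png

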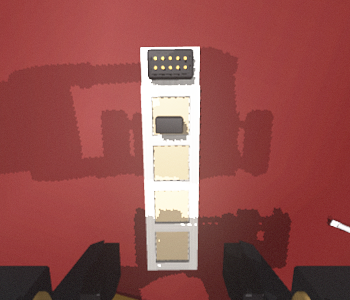

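>>> {"method": "apply_moves", "body": {
  "increments": [
    [-0.045,-0.0083,0,0,0,0,0.6],
    [-0.045,-0.0083,0,0,0,0,0.6],
    [-0.045,-0.0083,0,0,0,0,0.6],
    [-0.045,-0.0083,0,0,0,0,0.6],
    [-0.045,-0.0083,0,0,0,0,0.6],
    [-0.045,-0.0083,0,0,0,0,0.6],
    [-0.045,-0.0083,0,0,0,0,0.6],
    [-0.045,-0.0083,0,0,0,0,0.6],
    [-0.045,-0.0083,0,0,0,0,0.6],
    [-0.044,-0.0083,0,0,0,0,0.6]
  ]
}}

```text
clock: 10.55
position: [0.526, -0.2382, 0.2054]
tcp_rot: [-1.901, -2.498, -0.0]
contact_force: [0.6, 1.1, 0.3]
grip_width: 0.6
```

>>> {"method": "apply_moves", "body": {
  "increments": [
    [0,0,0,0,0,8.5,0.6],
    [0,0,0,0,0,8.5,0.6],
    [0,0,0,0,0,8.5,0.6],
    [0,0,0,0,0,8.5,0.6],
    [0,0,0,0,0,8.5,0.6],
    [0,0,0,0,0,8.5,0.6],
    [0,0,0,0,0,8.5,0.6],
    [0,0,0,0,0,8.5,0.6],
    [0,0,0,0,0,8.5,0.6],
    [0,0,0,0,0,8.5,0.6]
  ]
}}

```text
clock: 11.55
position: [0.526, -0.2361, 0.2052]
tcp_rot: [-3.091, -0.548, 0.003]
contact_force: [0.5, -0.1, 0.0]
grip_width: 0.599
```

>>> {"method": "apply_moves", "body": {
  "increments": [
    [0,0,0,0,0,5,0.6],
    [0,0,0.05,0,0,0,0.6],
    [0,0,0.05,0,0,0,0.6],
    [0,0,0.02,0,0,0,0.6],
    [0,0,0,0,0,0,0.6],
    [0,0,0,0,0,0,0.6]
  ]
}}

```text
clock: 12.15
position: [0.5261, -0.2367, 0.086]
tcp_rot: [-3.112, -0.422, 0.002]
contact_force: [-0.5, -1.1, 0.1]
grip_width: 0.6
```

```bash
cat > look.py <<'E'
from h import *
import sys
np.set_printoptions(precision=4,suppress=True)
s=sense();ci=camera_info("wrist");im=capture("wrist");cv2.imwrite(f"pics/{sys.argv[1]}.png",cv2.cvtColor(im,cv2.COLOR_RGB2BGR))
M=Ro.from_rotvec(s["tcp_rot"]).as_matrix();print(s["position"],s["grip_width"],s["clock"],"yaw",np.degrees(np.arctan2(M[1,0],M[0,0])))
for n in sys.argv[2:]:
  for d in spot_point("wrist",n): 
    w=bp(ci,d["uv"],0 if "car" in n else .01);print(n,round(d["p"],2),d["uv"],w[:2],"tool",(M.T@(w-s["position"]))[:2])
E
python3 look.py w6 relay_wide old_carrier
```

```text
[ 0.5261 -0.2367  0.086 ] 0.600337750476278 12.15 yaw 15.453694760905684
relay_wide 0.61 [321.5, 209.7] [ 0.528  -0.2381] tool [0.0015 0.0019]
old_carrier 0.23 [324.2, 329.9] [ 0.4175 -0.2711] tool [-0.1138  0.0043]
old_carrier 0.21 [322.3, 213.6] [ 0.5218 -0.2405] tool [-0.0051  0.0026]
```

>>> {"method": "apply_moves", "body": {
  "increments": [
    [0.001,0.002,0.03,0,0,0,0.6],
    [0,0,0.02,0,0,0,0.6],
    [0,0,0.01,0,0,0,0.6],
    [0,0,0,0,0,0,0.6],
    [0,0,0,0,0,0,0],
    [0,0,0,0,0,0,0],
    [0,0,0,0,0,0,0],
    [0,0,0,0,0,0,0],
    [0,0,0,0,0,0,0]
  ]
}}

```text
clock: 13.2
position: [0.5284, -0.2397, 0.0279]
tcp_rot: [3.112, 0.421, 0.003]
contact_force: [-0.3, 0.3, 5.2]
grip_width: 0.324
```

>>> {"method": "apply_moves", "body": {
  "increments": [
    [0,0,-0.01,0,0,0,0],
    [0,0,-0.03,0,0,0,0],
    [0,0,-0.05,0,0,0,0],
    [0,0,-0.05,0,0,0,0],
    [0,0,-0.04,0,0,0,0],
    [0.0084,-0.046,0,0,0,0,0],
    [0.0084,-0.046,0,0,0,0,0],
    [0.0084,-0.046,0,0,0,0,0],
    [0.0084,-0.046,0,0,0,0,0],
    [0.0084,-0.046,0,0,0,0,0]
  ]
}}

```text
clock: 14.2
position: [0.5062, -0.0048, 0.2071]
tcp_rot: [3.113, 0.42, 0.0]
contact_force: [0.2, 0.9, -0.7]
grip_width: 0.321
```

>>> {"method": "apply_moves", "body": {
  "increments": [
    [0.0084,-0.046,0,0,0,0,0],
    [0.0084,-0.046,0,0,0,0,0],
    [0.0084,-0.046,0,0,0,0,0],
    [0.0084,-0.046,0,0,0,0,0],
    [0.0084,-0.046,0,0,0,0,0],
    [0,0,0,0,0,-8.2,0],
    [0,0,0,0,0,-8.2,0],
    [0,0,0,0,0,-8.2,0],
    [0,0,0,0,0,-8.2,0],
    [0,0,0,0,0,-8.2,0]
  ]
}}

```text
clock: 15.2
position: [0.486, 0.2264, 0.2068]
tcp_rot: [2.764, 1.493, -0.001]
contact_force: [-0.4, -0.2, -0.2]
grip_width: 0.316
```

>>> {"method": "apply_moves", "body": {
  "increments": [
    [0,0,0,0,0,-8.2,0],
    [0,0,0,0,0,-8.2,0],
    [0,0,0,0,0,-8.2,0],
    [0,0,0,0,0,-8.2,0],
    [0,0,0,0,0,-8.2,0],
    [0,0,0,0,0,-8.2,0],
    [0,0,0.05,0,0,0,0],
    [0,0,0.05,0,0,0,0],
    [0,0,0,0,0,0,0],
    [0,0,0,0,0,0,0]
  ]
}}

```text
clock: 16.2
position: [0.4855, 0.2261, 0.1064]
tcp_rot: [-1.899, -2.501, 0.004]
contact_force: [1.4, 0.1, 0.2]
grip_width: 0.314
```

```bash
python3 look.py w7 relay_wide new_carrier
```

```text
[0.4855 0.2261 0.1064] 0.3141397055579015 16.2 yaw 105.59720151881938
relay_wide 0.67 [320.0, 248.5] [0.4963 0.185 ] tool [-0.0424 -0.0003]
new_carrier 0.88 [325.1, 204.3] [0.4907 0.2209] tool [-0.0063  0.004 ]
new_carrier 0.4 [318.9, 143.3] [0.4721 0.2685] tool [ 0.0445 -0.0011]
```

View pics/w7.png

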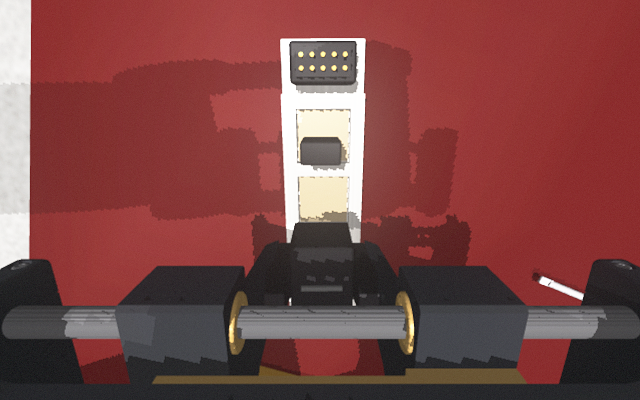

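>>> {"method": "apply_moves", "body": {
  "increments": [
    [0.001,0.002,0.04,0,0,0,0],
    [0,0,0.025,0,0,0,0],
    [0,0,0.008,0,0,0,0],
    [0,0,0.004,0,0,0,0],
    [0,0,0,0,0,0,0],
    [0,0,0,0,0,0,0]
  ]
}}

```text
clock: 16.95
position: [0.4896, 0.2286, 0.0316]
tcp_rot: [1.898, 2.501, 0.004]
contact_force: [-0.6, -0.0, -0.2]
grip_width: 0.318
```

>>> {"method": "apply_moves", "body": {
  "increments": [
    [0,-0.001,0.002,0,0,0,0],
    [0,0,0.001,0,0,0,0],
    [0,0,0,0,0,0,0]
  ]
}}

```text
clock: 17.25
position: [0.4878, 0.228, 0.0279]
tcp_rot: [1.899, 2.502, 0.002]
contact_force: [-0.2, 0.1, 5.4]
grip_width: 0.314
```

>>> {"method": "apply_moves", "body": {
  "increments": [
    [0,0,0,0,0,0,0.5],
    [0,0,0,0,0,0,0.6],
    [0,0,0,0,0,0,0.6],
    [0,0,-0.01,0,0,0,0.6],
    [0,0,-0.03,0,0,0,0.6],
    [0,0,-0.05,0,0,0,0.6],
    [0,0,-0.05,0,0,0,0.6],
    [-0.03,0,-0.04,0,0,0,0.6],
    [-0.03,0,0,0,0,0,0.6],
    [0,0,0,0,0,0,0.6]
  ]
}}

```text
clock: 18.25
position: [0.5052, 0.168, 0.2098]
tcp_rot: [1.9, 2.497, 0.005]
contact_force: [-0.1, -0.2, 0.4]
grip_width: 0.602
```

```bash
python3 look.py w8 relay_wide relay_slim new_carrier
```

```text
[0.5052 0.168  0.2098] 0.6015402247421927 18.25 yaw 105.46221822226939
relay_wide 0.92 [319.2, 118.7] [0.489  0.2251] tool [ 0.0596 -0.0013]
relay_slim 0.73 [318.0, 71.8] [0.4756 0.2695] tool [ 0.106  -0.0024]
new_carrier 0.79 [318.5, 124.1] [0.4899 0.219 ] tool [ 0.0535 -0.0022]
```

>>> {"method": "apply_moves", "body": {
  "increments": [
    [-0.044,-0.0154,0,0,0,0,0.65],
    [-0.044,-0.0154,0,0,0,0,0.65],
    [-0.044,-0.0154,0,0,0,0,0.65],
    [-0.044,-0.0154,0,0,0,0,0.65],
    [-0.044,-0.0154,0,0,0,0,0.65],
    [-0.044,-0.0154,0,0,0,0,0.65],
    [-0.044,-0.0154,0,0,0,0,0.65],
    [-0.044,-0.0154,0,0,0,0,0.65],
    [-0.044,-0.0154,0,0,0,0,0.65],
    [0,0,0,0,0,8.5,0.65]
  ]
}}

```text
clock: 19.45
position: [0.4757, -0.2526, 0.2057]
tcp_rot: [-2.086, -2.349, 0.003]
contact_force: [-0.6, 1.0, 0.3]
grip_width: 0.648
```

>>> {"method": "apply_moves", "body": {
  "increments": [
    [0,0,0,0,0,8.5,0.65],
    [0,0,0,0,0,8.5,0.65],
    [0,0,0,0,0,8.5,0.65],
    [0,0,0,0,0,8.5,0.65],
    [0,0,0,0,0,8.5,0.65],
    [0,0,0,0,0,8.5,0.65],
    [0,0,0,0,0,8.5,0.65],
    [0,0,0,0,0,8.5,0.65],
    [0,0,0,0,0,8.5,0.65],
    [0,0,0,0,0,5,0.65]
  ]
}}

```text
clock: 20.45
position: [0.4762, -0.2474, 0.2053]
tcp_rot: [-3.111, -0.421, 0.003]
contact_force: [-0.4, 0.4, -0.1]
grip_width: 0.648
```

>>> {"method": "apply_moves", "body": {
  "increments": [
    [0,0,0.05,0,0,0,0.65],
    [0,0,0.05,0,0,0,0.65],
    [0,0,0,0,0,0,0.65],
    [0,0,0,0,0,0,0.65]
  ]
}}

```text
clock: 20.85
position: [0.4754, -0.2474, 0.1055]
tcp_rot: [-3.109, -0.428, 0.005]
contact_force: [1.3, 0.0, 0.4]
grip_width: 0.648
```

```bash
python3 look.py w9 relay_can relay_cube; python3 -c "
import cv2,numpy as np
a=cv2.imread('pics/w8.png')[:300,130:510];b=cv2.imread('pics/w9.png')[:300,130:510];cv2.imwrite('pics/m1.png',np.hstack([a,b]))"
```

```text
[ 0.4754 -0.2474  0.1055] 0.6483152239669592 20.85 yaw 15.657525378696826
relay_can 0.95 [190.1, 80.6] [ 0.5395 -0.1329] tool [ 0.093  -0.0926]
relay_can 0.57 [448.7, 197.6] [ 0.508  -0.3455] tool [0.0053 0.1037]
relay_can 0.52 [418.8, 273.0] [ 0.4379 -0.3468] tool [-0.0626  0.0859]
relay_can 0.25 [326.2, 200.3] [ 0.4794 -0.2519] tool [0.003  0.0057]
relay_cube 0.68 [324.5, 261.3] [ 0.4266 -0.2654] tool [-0.0515  0.0045]
```

View pics/m1.png

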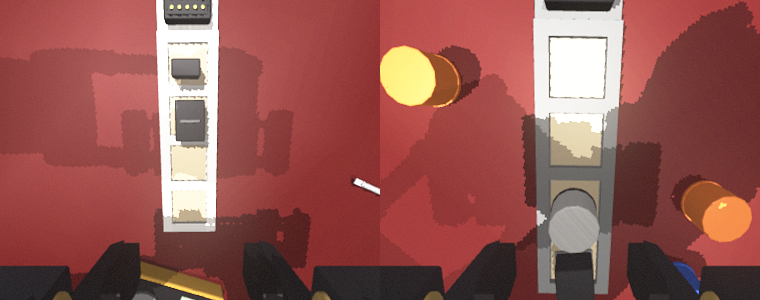

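>>> {"method": "apply_moves", "body": {
  "increments": [
    [0.003,0.005,0.02,0,0,0,0.65],
    [0,0,0.03,0,0,0,0.65],
    [0,0,0.02,0,0,0,0.65],
    [0,0,0.007,0,0,0,0.65],
    [0,0,0,0,0,0,0.65],
    [0,0,0,0,0,0,0],
    [0,0,0,0,0,0,0],
    [0,0,0,0,0,0,0],
    [0,0,0,0,0,0,0],
    [0,0,0,0,0,0,0]
  ]
}}

```text
clock: 22.0
position: [0.4814, -0.2532, 0.031]
tcp_rot: [3.111, 0.426, 0.002]
contact_force: [-0.9, 1.2, 6.0]
grip_width: 0.382
```

>>> {"method": "apply_moves", "body": {
  "increments": [
    [0,0,-0.01,0,0,0,0],
    [0,0,-0.03,0,0,0,0],
    [0,0,-0.05,0,0,0,0],
    [0,0,-0.05,0,0,0,0],
    [0,0,-0.04,0,0,0,0],
    [0.015,-0.0457,0,0,0,0,0],
    [0.015,-0.0457,0,0,0,0,0],
    [0.015,-0.0457,0,0,0,0,0],
    [0.015,-0.0457,0,0,0,0,0],
    [0.015,-0.0457,0,0,0,0,0]
  ]
}}

```text
clock: 23.0
position: [0.4908, -0.0109, 0.2102]
tcp_rot: [3.112, 0.425, 0.001]
contact_force: [0.8, 1.1, 0.1]
grip_width: 0.377
```

>>> {"method": "apply_moves", "body": {
  "increments": [
    [0.015,-0.0457,0,0,0,0,0],
    [0.015,-0.0457,0,0,0,0,0],
    [0.015,-0.0457,0,0,0,0,0],
    [0.015,-0.0457,0,0,0,0,0],
    [0,0,0,0,0,-8.2,0],
    [0,0,0,0,0,-8.2,0],
    [0,0,0,0,0,-8.2,0],
    [0,0,0,0,0,-8.2,0],
    [0,0,0,0,0,-8.2,0],
    [0,0,0,0,0,-8.2,0]
  ]
}}

```text
clock: 24.0
position: [0.4996, 0.1796, 0.2099]
tcp_rot: [2.647, 1.691, -0.0]
contact_force: [0.6, 0.4, -0.3]
grip_width: 0.384
```

>>> {"method": "apply_moves", "body": {
  "increments": [
    [0,0,0,0,0,-8.2,0],
    [0,0,0,0,0,-8.2,0],
    [0,0,0,0,0,-8.2,0],
    [0,0,0,0,0,-8.2,0],
    [0,0,0,0,0,-8.2,0],
    [0,0,0.05,0,0,0,0],
    [0,0,0.05,0,0,0,0],
    [0,0,0,0,0,0,0],
    [0,0,0,0,0,0,0]
  ]
}}

```text
clock: 24.9
position: [0.499, 0.1794, 0.1095]
tcp_rot: [-1.894, -2.504, 0.004]
contact_force: [-0.1, 0.2, 1.1]
grip_width: 0.379
```

```bash
python3 look.py w10 relay_can relay_wide new_carrier
```

```text
[0.499  0.1794 0.1095] 0.3790264996579026 24.9 yaw 105.80111207320478
relay_can 0.93 [324.9, 249.8] [0.5147 0.1369] tool [-0.0451  0.0038]
relay_wide 0.94 [326.5, 141.5] [0.4906 0.2255] tool [0.0467 0.0048]
relay_wide 0.47 [321.3, 251.1] [0.5121 0.1349] tool [-0.0463  0.0008]
```

View pics/w10.png

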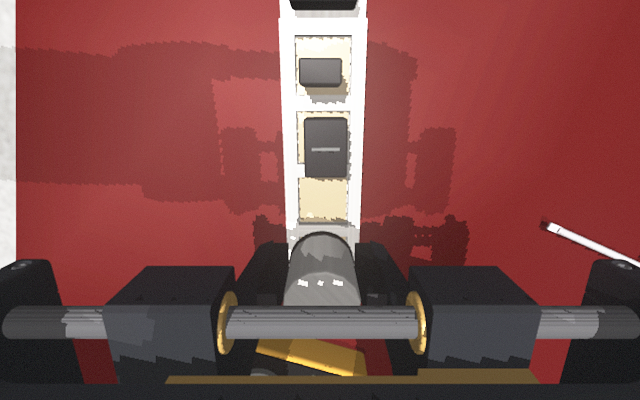

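>>> {"method": "apply_moves", "body": {
  "increments": [
    [-0.001,0.002,0.04,0,0,0,0],
    [0,0,0.025,0,0,0,0],
    [0,0,0.008,0,0,0,0],
    [0,0,0.003,0,0,0,0],
    [0,0,0,0,0,0,0],
    [0,0,0,0,0,0,0]
  ]
}}

```text
clock: 25.7
position: [0.5036, 0.1797, 0.0355]
tcp_rot: [1.894, 2.504, 0.004]
contact_force: [0.9, 0.1, 0.0]
grip_width: 0.381
```

>>> {"method": "apply_moves", "body": {
  "increments": [
    [0,-0.001,0.002,0,0,0,0],
    [0,0,0.001,0,0,0,0],
    [0,0,0.001,0,0,0,0],
    [0,0,0,0,0,0,0]
  ]
}}

```text
clock: 26.1
position: [0.5017, 0.1792, 0.031]
tcp_rot: [1.895, 2.505, 0.001]
contact_force: [-2.1, -0.4, 7.8]
grip_width: 0.383
```

>>> {"method": "apply_moves", "body": {
  "increments": [
    [0,0,0,0,0,0,0.5],
    [0,0,0,0,0,0,0.6],
    [0,0,0,0,0,0,0.6],
    [0,0,-0.01,0,0,0,0.6],
    [0,0,-0.03,0,0,0,0.6],
    [0,0,-0.05,0,0,0,0.6],
    [0,0,-0.05,0,0,0,0.6],
    [0,0,-0.04,0,0,0,0.6],
    [0,0,0,0,0,0,0.6]
  ]
}}

```text
clock: 27.0
position: [0.5056, 0.1803, 0.2181]
tcp_rot: [1.89, 2.499, 0.018]
contact_force: [0.8, 0.5, 1.3]
grip_width: 0.598
```

>>> {"method": "apply_moves", "body": {
  "increments": [
    [-0.0408,-0.019,0,0,0,0,0.6],
    [-0.0408,-0.019,0,0,0,0,0.6],
    [-0.0408,-0.019,0,0,0,0,0.6],
    [-0.0408,-0.019,0,0,0,0,0.6],
    [-0.0408,-0.019,0,0,0,0,0.6],
    [-0.0408,-0.019,0,0,0,0,0.6],
    [-0.0408,-0.019,0,0,0,0,0.6],
    [-0.0408,-0.019,0,0,0,0,0.6],
    [-0.0408,-0.019,0,0,0,0,0.6],
    [-0.0408,-0.019,0,0,0,0,0.6]
  ]
}}

```text
clock: 28.0
position: [0.4283, -0.2668, 0.2093]
tcp_rot: [-1.895, -2.505, -0.0]
contact_force: [1.2, -0.2, -0.4]
grip_width: 0.601
```

>>> {"method": "apply_moves", "body": {
  "increments": [
    [0,0,0,0,0,8.2,0.6],
    [0,0,0,0,0,8.2,0.6],
    [0,0,0,0,0,8.2,0.6],
    [0,0,0,0,0,8.2,0.6],
    [0,0,0,0,0,8.2,0.6],
    [0,0,0,0,0,8.2,0.6],
    [0,0,0,0,0,8.2,0.6],
    [0,0,0,0,0,8.2,0.6],
    [0,0,0,0,0,8.2,0.6],
    [0,0,0,0,0,8.2,0.6]
  ]
}}

```text
clock: 29.0
position: [0.4289, -0.265, 0.209]
tcp_rot: [-3.075, -0.639, 0.001]
contact_force: [-0.1, 0.3, -0.1]
grip_width: 0.597
```

>>> {"method": "apply_moves", "body": {
  "increments": [
    [0,0,0,0,0,8.4,0.6],
    [0,0,0.05,0,0,0,0.6],
    [0,0,0.05,0,0,0,0.6],
    [0,0,0,0,0,0,0.6],
    [0,0,0,0,0,0,0.6]
  ]
}}

```text
clock: 29.5
position: [0.4284, -0.2646, 0.109]
tcp_rot: [-3.111, -0.421, 0.004]
contact_force: [0.9, -0.1, 0.5]
grip_width: 0.596
```

```bash
python3 look.py w11 relay_cube old_carrier
```

```text
[ 0.4284 -0.2646  0.109 ] 0.5957780134739245 29.5 yaw 15.400835593659856
relay_cube 0.94 [321.7, 204.5] [ 0.427  -0.2669] tool [-0.0017  0.0021]
```

View pics/w11.png

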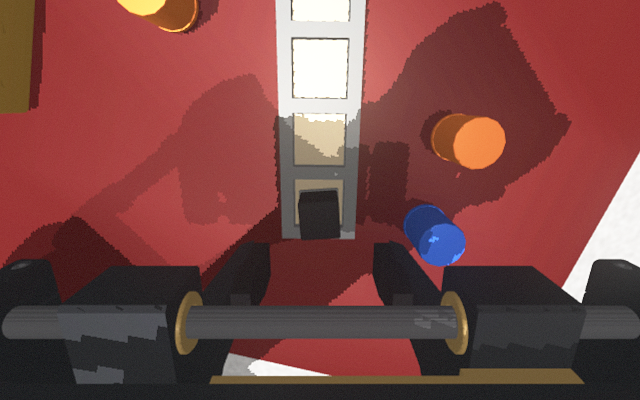

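>>> {"method": "apply_moves", "body": {
  "increments": [
    [-0.001,0.002,0.03,0,0,0,0.6],
    [0,0,0.03,0,0,0,0.6],
    [0,0,0.015,0,0,0,0.6],
    [0,0,0.006,0,0,0,0.6],
    [0,0,0,0,0,0,0.6],
    [0,0,0,0,0,0,0],
    [0,0,0,0,0,0,0],
    [0,0,0,0,0,0,0],
    [0,0,0,0,0,0,0],
    [0,0,0,0,0,0,0]
  ]
}}

```text
clock: 30.65
position: [0.4297, -0.268, 0.0297]
tcp_rot: [3.112, 0.421, 0.002]
contact_force: [-0.7, 1.8, 6.7]
grip_width: 0.32
```

>>> {"method": "apply_moves", "body": {
  "increments": [
    [0,0,-0.01,0,0,0,0],
    [0,0,-0.03,0,0,0,0],
    [0,0,-0.05,0,0,0,0],
    [0,0,-0.05,0,0,0,0],
    [0,0,-0.04,0,0,0,0],
    [0.0208,-0.0401,0,0,0,0,0],
    [0.0208,-0.0401,0,0,0,0,0],
    [0.0208,-0.0401,0,0,0,0,0],
    [0.0208,-0.0401,0,0,0,0,0],
    [0.0208,-0.0401,0,0,0,0,0]
  ]
}}

```text
clock: 31.65
position: [0.4758, -0.045, 0.2092]
tcp_rot: [3.113, 0.42, 0.001]
contact_force: [1.0, -0.8, -0.2]
grip_width: 0.317
```

>>> {"method": "apply_moves", "body": {
  "increments": [
    [0.0208,-0.0401,0,0,0,0,0],
    [0.0208,-0.0401,0,0,0,0,0],
    [0.0208,-0.0401,0,0,0,0,0],
    [0.0208,-0.0401,0,0,0,0,0],
    [0,0,0,0,0,-8.2,0],
    [0,0,0,0,0,-8.2,0],
    [0,0,0,0,0,-8.2,0],
    [0,0,0,0,0,-8.2,0],
    [0,0,0,0,0,-8.2,0],
    [0,0,0,0,0,-8.2,0]
  ]
}}

```text
clock: 32.65
position: [0.5133, 0.1301, 0.2089]
tcp_rot: [-2.65, -1.687, 0.001]
contact_force: [0.3, 0.7, -0.5]
grip_width: 0.316
```

>>> {"method": "apply_moves", "body": {
  "increments": [
    [0,0,0,0,0,-8.2,0],
    [0,0,0,0,0,-8.2,0],
    [0,0,0,0,0,-8.2,0],
    [0,0,0,0,0,-8.2,0],
    [0,0,0,0,0,-8,0],
    [0,0,0.05,0,0,0,0],
    [0,0,0.04,0,0,0,0],
    [0,0,0,0,0,0,0],
    [0,0,0,0,0,0,0]
  ]
}}

```text
clock: 33.55
position: [0.5129, 0.13, 0.1186]
tcp_rot: [-1.903, -2.498, 0.003]
contact_force: [1.0, 0.4, 0.5]
grip_width: 0.317
```

```bash
python3 look.py w12 relay_cube relay_can relay_wide
```

```text
[0.5129 0.13   0.1186] 0.317312558552716 33.55 yaw 105.3995074482379
relay_cube 0.8 [320.6, 248.0] [0.5256 0.0839] tool [-0.0478  0.0002]
relay_can 0.92 [325.1, 146.8] [0.5054 0.171 ] tool [0.0415 0.0039]
relay_wide 0.71 [322.7, 73.4] [0.4889 0.2234] tool [0.0964 0.0019]
```

View pics/w12.png

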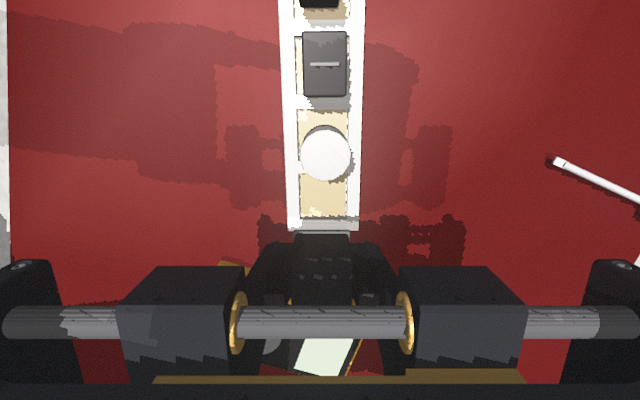

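>>> {"method": "apply_moves", "body": {
  "increments": [
    [0.002,0.001,0.04,0,0,0,0],
    [0,0,0.03,0,0,0,0],
    [0,0,0.012,0,0,0,0],
    [0,0,0.004,0,0,0,0],
    [0,0,0,0,0,0,0],
    [0,0,0,0,0,0,0]
  ]
}}

```text
clock: 34.35
position: [0.5157, 0.1326, 0.0345]
tcp_rot: [1.903, 2.497, 0.004]
contact_force: [0.6, -0.3, -0.2]
grip_width: 0.32
```

>>> {"method": "apply_moves", "body": {
  "increments": [
    [0,0,0.0015,0,0,0,0],
    [0,0,0,0,0,0,0]
  ]
}}

```text
clock: 34.55
position: [0.5149, 0.1325, 0.0322]
tcp_rot: [1.903, 2.498, 0.002]
contact_force: [0.8, 0.2, -0.9]
grip_width: 0.318
```

>>> {"method": "apply_moves", "body": {
  "increments": [
    [0,0,0.002,0,0,0,0],
    [0,0,0,0,0,0,0],
    [0,0,0.001,0,0,0,0],
    [0,0,0,0,0,0,0]
  ]
}}

```text
clock: 34.95
position: [0.5148, 0.1325, 0.0297]
tcp_rot: [1.903, 2.499, 0.001]
contact_force: [-2.4, -1.3, 10.5]
grip_width: 0.322
```

>>> {"method": "apply_moves", "body": {
  "increments": [
    [0,0,0,0,0,0,0.5],
    [0,0,0,0,0,0,0.6],
    [0,0,0,0,0,0,0.6],
    [0,0,-0.01,0,0,0,0.6],
    [0,0,-0.03,0,0,0,0.6],
    [0,0,-0.05,0,0,0,0.6],
    [0,0,-0.05,0,0,0,0.6],
    [-0.02,0,-0.01,0,0,0,0.6],
    [-0.02,0,0,0,0,0,0.6],
    [0,0,0,0,0,0,0.6]
  ]
}}

```text
clock: 35.95
position: [0.5257, 0.0924, 0.18]
tcp_rot: [1.905, 2.495, 0.002]
contact_force: [-0.9, 0.3, -0.5]
grip_width: 0.605
```

```bash
cat > fin.py <<'E'
from h import *
import sys
for c in("scene","side","wrist"):
    if c=="wrist": s=sense()["position"]
    ci=camera_info(c);im=capture(c)
    if c=="wrist":cv2.imwrite("pics/%s.png"%sys.argv[1],cv2.resize(cv2.cvtColor(im,cv2.COLOR_RGB2BGR)[:270,190:450],None,fx=2,fy=2,interpolation=cv2.INTER_CUBIC))
    th=np.radians(105.2);y=np.array([np.cos(th),np.sin(th)]);x=np.array([y[1],-y[0]]);C=np.array([.4892,.2198])
    for n in("new_carrier","relay_slim","relay_wide","relay_can","relay_cube"):
        for d in spot_point(c,n):
            w=bp(ci,d["uv"],0 if "new" in n else .01)[:2]-C
            if abs(w@x)<.05: print(c,n,round(d["p"],2),np.round(d["uv"]),"carrier xy mm",np.round([1e3*w@x,1e3*w@y],1))
E
python3 fin.py w13
```

```text
scene new_carrier 0.82 [366. 143.] carrier xy mm [-5.  16.6]
scene relay_slim 0.57 [372. 129.] carrier xy mm [-0.8 62.5]
scene relay_wide 0.48 [368. 142.] carrier xy mm [ 0.3 13.6]
scene relay_can 0.55 [305. 257.] carrier xy mm [ -49.5 -349.9]
scene relay_can 0.51 [362. 163.] carrier xy mm [  3. -60.]
scene relay_cube 0.73 [358. 176.] carrier xy mm [   5.5 -104.3]
side new_carrier 0.57 [284. 148.] carrier xy mm [7.9 3.2]
side relay_slim 0.66 [271. 135.] carrier xy mm [-6.3 61.6]
side relay_wide 0.6 [278. 146.] carrier xy mm [-6.6  8.6]
side relay_can 0.74 [324. 248.] carrier xy mm [ -47.7 -362. ]
side relay_can 0.55 [288. 159.] carrier xy mm [ -2.  -50.2]
side relay_cube 0.56 [296. 171.] carrier xy mm [  -1.2 -103.3]
wrist new_carrier 0.7 [322.  39.] carrier xy mm [1.9 1.7]
wrist relay_slim 0.54 [322. 146.] carrier xy mm [  2.6 -96.4]
wrist relay_wide 0.95 [319.  33.] carrier xy mm [-0.9  4.9]
wrist relay_can 0.79 [327.  99.] carrier xy mm [  7.3 -51.9]
wrist relay_can 0.55 [285. 346.] carrier xy mm [ -41.2 -336.8]
wrist relay_cube 0.7 [322. 143.] carrier xy mm [  2.3 -93. ]
```

View pics/w13.png

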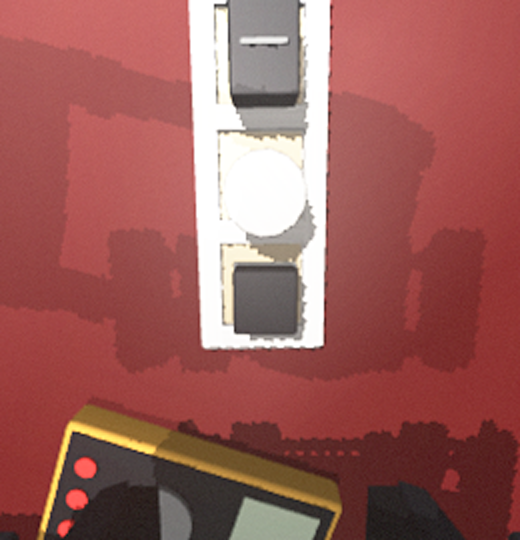

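Run:
```python
from h import *
f=lambda c:cv2.cvtColor(capture(c),cv2.COLOR_RGB2BGR)
a=cv2.resize(f("side")[100:190,235:335],(400,360),interpolation=cv2.INTER_CUBIC);b=cv2.resize(f("scene")[100:190,325:425],(400,360),interpolation=cv2.INTER_CUBIC)
cv2.imwrite("pics/m2.png",np.hstack([a,b]))
```

```text
(no output)
```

View pics/m2.png

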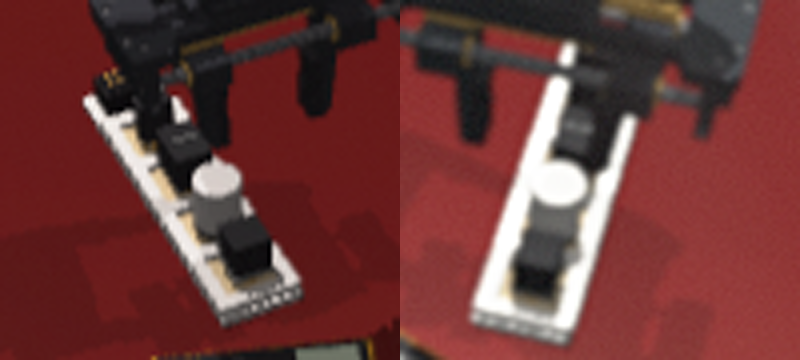

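```bash
python3 -c "
from rig import *
s=sense();print(s['clock'],s['position'],s['contact_force']);print(job_done())"
```

```text
36.95 [0.52468592 0.09371123 0.1782313 ] [ 1.01169235  0.1293351  -0.24181115]
the job is handed in; nothing more can be done
None
```

I moved all four relays into the aluminium carrier in their original order from the connector end: slim, wide, can, cube. I handed the job in at about 37 s of the 109 s allowed, with the gripper clear of everything. The can I took was the bare aluminium one standing in the old carrier. I left the orange, yellow and blue ones alone.

**Last checks:** the final wrist, side and scene pictures show one relay per pocket. None looks tilted, and the wide, can and cube were released only after touching down on the floor of their pockets. The slim showed no contact force, but it was let go at the same height at which it was gripped.

**Where the checks disagreed:**
- **Can:** the wrist and side views put it about 7 to 10 mm off its pocket centre, towards the cube. That is inside the 15 mm limit, so I left it.
- **Scene camera:** it put the can about 18 mm off, which would be over the limit. I discounted this because it also put the cube 12 mm off, while the wrist view put the cube within about 1 mm.
- **Side camera:** it also put the cube about 11 mm off, against the same wrist reading.
- **Slim:** in the final wrist picture the detector reported a "slim" at the cube's place. I took this as a false detection, because the scene and side views both found the slim in the first pocket.

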